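# Index the staining turntable one station and lock it again

### The arm

A 6-joint arm with a two-finger parallel gripper is mounted at the origin on the work surface. World frame = base frame: x ahead of the robot, y to its left, z up, the work surface at z = 0. Lengths are in m, angles in rad, forces in N, time in s.
With the tool pointing down it reaches from about 0.325 to 0.775 m from the base axis. Payload 9.3 kg.
Tool frame: the origin (TCP) lies midway between the tips of the shut fingers; the grasp point (between the pads) lies 19 mm behind it; z points along the fingers, y is the line along which they close (so a half turn about z gives the same grasp; the last joint's range is limited). The gripper opens to 85 mm and grips with 20 to 120 N. Pads are 22 mm wide; open, the fingers measure 114 mm over their backs; the gripper's body (76 mm by 85 mm) begins 54 mm behind the grasp point. The pads swing forward as they close: fully open they stand 13 mm farther back than shut.
Start: joints at [1.085, 0.259, 0.021, 1.334, 0, 1.418], TCP at [0.18, 0.52, 0.231] pointing down, gripper open.
Joint ranges: [-3.04, 3.04], [-0.91, 1.82], [-1.04, 1.36], [-1.92, 1.95], [-1.52, 1.45], [-3.14, 3.14]. Speed limits (rad/s): [2.22, 2.22, 2.79, 3.14, 3.14, 3.14].

### API

Orientations are given as [roll, pitch, yaw] about the fixed x, y, z axes, in that order (R = Rz(yaw) Ry(pitch) Rx(roll)).
In Python, from workcell import telemetry, viewer, ticket gives the robot as it stands.
- The arm moves only by the shell command python3 -m handwheel 'ROWS' [FORCE]. ROWS is JSON, a list of rows, each a list of 3 entries, a list of its own where there are three numbers: the shift along the tool's x, y, z in mm, then the turn, a rotation vector about the tool's x, y, z in rad, then the opening, from -1 (shut) to 1 (fully open). In form: [[[tx, ty, tz], [rx, ry, rz], jaw], ...]. A call has 1 to 12 rows; each row shifts and turns the commanded pose from where the row before left it, along the tool's axes as they then stand; what a row does not reach is not made up. A row lasts 1/10 s, in which the tool goes at most 50 mm and 8.59 degrees, less where a joint would pass 70% of its speed; a pose out of reach is approached as far as the arm can. A call with a gripper value outside its range is refused whole. The fingers move at their own pace and stop on an object; FORCE is the grip in N (left out, the last holds). Time passes only in rows, so rows that do not move let the fingers close. It gives the time, the measured TCP pose, the force, the opening and the grip force at its end, in the units of the state.
- telemetry.get_state(): the state, without advancing time (a new reading comes with each control period).
- viewer.grab_frame(name): name is "scene" or "top" or "wrist"; returns (picture, depth): 480x640x3 uint8, red, green, blue; 480x640 float32, m along the optical axis (not along the pixel's ray), 0 where there is no reading.
- viewer.calibration(name): a dict with "intrinsics" (3x3 intrinsics, pixels), "extrinsics" (4x4, takes a point from camera to world coordinates); the wrist camera has in their place "mount" (4x4, takes a point from camera to tool coordinates, whose origin is the TCP and whose axes are the flange's). Camera axes: x right, y up, looking along -z (the intrinsics and any distortion apply to the point x, -y, -z); pixel columns grow to the right and rows downward; lengths in m; the calibration is good to about 2 mm. A picture is of the moment at which its call begins: read the wrist's pose just before it. calibration takes no time and is no camera call.
- ticket.job_done(): hands the job in; it is judged then, once.
The state is a dict: "time": time; "joint_pos": joint angles; "dq": joint speeds; "effort": joint torques, N m; "eef_pos": TCP position; "eef_rot": TCP orientation; "force": force on the tool from outside, world axes, zero at the start; "ft_torque": the same for the moment, N m; "gripper_width": finger opening in m; "grasp_force": force on a finger pad.
Only numpy, scipy, OpenCV 4.12 (cv2) and the standard library are available. Lean on these libraries where they do the work, as an engineer would, in place of code of your own. Each camera call takes 0.05 s, during which the arm holds its last target. There are 200 camera calls.

### The job

The staining turntable is locked by its black knob. Pull the knob out and turn it about a quarter turn so that it stays out when you let go, then push the turntable round by one station so that the square staining jar comes to the front place next to the knob, and finally turn the knob back and push it fully home, so that the table is locked with the jar at the front. Keep the jar and the vials standing in their places, disturb nothing else on the bench, and let go.

Things in the scene. Friction and masses are not known exactly. Their poses are not given: they have to be found in the camera images.
- stand: Grey metal stand of the turntable, fixed to the bench: round plinth of 244 mm diameter with a bracket at its front that carries the lock knob. Origin on the bench in the middle of the plinth, on the turntable's upright axis; its -x axis points to the front (the knob's side), +z up.
- front_spot (a point): The front place: a point fixed to the stand, on the turntable plate's top (42 mm above the bench), 70 mm in front of the turntable's axis, where the jar must come to stand. The aluminium turntable has 276 mm diameter; six places every 60 degrees at 70 mm radius, one of them here, hold a jar or vial between strips 9 mm high.
- turntable (a joint): Turning angle of the turntable (rad), 0 at the start, positive anticlockwise seen from above. Worn detents about every 60 degrees (1.05 rad) draw it in from up to about 25 degrees away with about 0.2 N m, but may stop it up to 1.5 degrees off. Pushing it over takes some 3 N at a post.
- post_left (a point): Top centre of one of six upright steel push posts on the turntable: 12 mm diameter, 46 mm tall above the plate, at 108 mm radius, midway between the places. This one stands to the left (+y of the stand) at the start and turns with the table. The places just behind post_left and post_right (farther from the knob) are empty.
- post_right (a point): The same on the post that stands to the right (-y of the stand) at the start.
- jar_centre (a point): Centre (half-way up) of the square staining jar, clear glass with slides inside and a flat lid: 36 x 36 x 53 mm, lid 41 x 41 x 7 mm, about 160 g, standing loose on the plate. At the start it stands in the place next to the front one, on either the left or the right side.
- vial_a_centre (a point): Centre of a round vial with black cap, 36 mm diameter, 58 mm tall, loose on the plate, beside the front place opposite to the jar. z up.
- vial_b_centre (a point): The same, a vial at the front place at the start.
- vial_c_centre (a point): The same, a vial at the back place.
- knob_grip (a point): Point on the axis of the black T-shaped lock knob, in its bar: 44 mm long (x axis), 13 mm thick (y axis: pinch across this), 30 mm tall. The bar reaches 12 mm beyond this point along z and 18 mm below it. Its z axis is the knob's axis, pointing outwards, leaning 35 degrees from vertical to the stand's front (-x). About it the bar starts up to 0.5 rad off the stand's front plane.
- collar_top (a point): Centre of the top face of the steel collar below the knob, 34 mm diameter, fixed, with a slot across it; 23.5 mm below knob_grip along the knob's axis when the knob is home. z along the knob's axis, x along the slot. The knob's bar lies along the slot when home.
- plunger (a joint): How far the knob is pulled out along its axis (m): 0 fully home (table locked), stops at 0.017. Beyond 0.013 it can be turned; from 0.011 on the table is free. A weak spring (280 N/m) and 2 N friction: let go in line with the slot, it slips back part of the way only; it must be pushed home. Its rounded nose then draws the table into line, which can take 10 to 15 N.
- knob (a joint): Turn of the knob against its slot (rad): 0 in line with the slot, positive anticlockwise seen from outside along the axis; range -1.75 to 1.75, either way will do. It stays out on the collar when turned by 0.6 or more, and drops into the slot within about 0.1 of 0.
- bottle: Bystander: clear glass bottle with black cap, 72 mm diameter, 160 mm tall; origin at its foot.
- flask: Bystander: conical glass flask, 84 mm wide at its foot, 142 mm tall; origin at its foot.
- slide_box: Bystander: grey slide box with white lid, 88 x 63 x 36 mm; origin at its foot.

How it is judged:
By the outcome, as a careful person would: the job done as asked, in the order asked, and still so for the second after the job is handed in, with the robot touching nothing.
It also fails if it takes over 58 s, if anything falls off the work surface, if the arm or the gripper's body presses on something with over 40 N, if the wrist force passes 120 N, or if a joint passes its speed limit or range.

## Working session

There is one attempt and no reset: what is moved stays moved. The work goes in short steps, Python scripts to look and compute and a shell command to move; the robot and the scene stay as the last step left them, time stands still between calls to the robot, and variables do not carry over. Pictures are saved under pics/ and viewed, at most 10 in all, crops included, and the job is handed in when it is done.

```bash
mkdir -p pics; ls; cat > h.py <<'E'
import numpy as np, cv2
from workcell import telemetry, viewer, ticket
from scipy.spatial.transform import Rotation as R
def grab(n):
    s=telemetry.get_state(); p,d=viewer.grab_frame(n); c=viewer.calibration(n)
    if n=="wrist":
        T=np.eye(4);T[:3,:3]=R.from_euler('xyz',s["eef_rot"]).as_matrix();T[:3,3]=s["eef_pos"];E=T@np.array(c["mount"])
    else: E=np.array(c["extrinsics"])
    return p,d,np.array(c["intrinsics"]),E,c
def cloud(d,K,E):
    v,u=np.mgrid[:d.shape[0],:d.shape[1]]
    P=np.stack([(u-K[0,2])/K[0,0]*d,-(v-K[1,2])/K[1,1]*d,-d],-1)
    return P@E[:3,:3].T+E[:3,3]
def proj(X,K,E):
    q=(np.atleast_2d(X)-E[:3,3])@E[:3,:3]
    return np.stack([K[0,2]-K[0,0]*q[:,0]/q[:,2],K[1,2]+K[1,1]*q[:,1]/q[:,2]],-1)
E
python3 - <<'E'
from h import *
for n in("scene","top"):
    p,d,K,E,c=grab(n); np.savez(f"pics/{n}.npz",p=p,d=d,K=K,E=E); cv2.imwrite(f"pics/{n}.png",p[:,:,::-1])
    print(n,K.round(1).tolist(),E.round(3).tolist(),[k for k in c])
    for k in c:
        if k not in("intrinsics","extrinsics"):print(k,c[k])
print(viewer.calibration("wrist")); print(telemetry.get_state())
E
```

```text
pics
scene [[625.1, 0.0, 319.4], [0.0, 625.1, 234.4], [0.0, 0.0, 1.0]] [[-0.468, -0.621, 0.629, 1.363], [0.884, -0.32, 0.342, 0.463], [-0.011, 0.716, 0.698, 1.041], [0.0, 0.0, 0.0, 1.0]] ['intrinsics', 'extrinsics']
top [[439.6, 0.0, 324.5], [0.0, 439.6, 233.7], [0.0, 0.0, 1.0]] [[-0.008, 0.992, -0.128, 0.389], [-1.0, -0.012, -0.029, -0.023], [-0.03, 0.128, 0.991, 1.294], [0.0, 0.0, 0.0, 1.0]] ['intrinsics', 'extrinsics']
{'intrinsics': array([[385.48625696,   0.        , 320.36444252],
       [  0.        , 385.48625696, 245.33351999],
       [  0.        ,   0.        ,   1.        ]]), 'mount': array([[ 3.44762171e-04,  9.57166595e-01,  2.89537545e-01,
         7.44336462e-02],
       [ 9.99998066e-01, -8.90650003e-04,  1.75362034e-03,
         6.23408248e-05],
       [ 1.93638342e-03,  2.89536380e-01, -9.57165051e-01,
        -1.41333595e-01],
       [ 0.00000000e+00,  0.00000000e+00,  0.00000000e+00,
         1.00000000e+00]])}
{'time': 0.1, 'joint_pos': array([ 1.08538494e+00,  2.59128250e-01,  2.08750678e-02,  1.33372396e+00,
       -2.61919654e-06,  1.41821714e+00]), 'dq': array([-1.44751947e-04, -1.30784181e-03,  4.42992194e-03,  4.12623436e-04,
        6.48025045e-05, -7.86979827e-04]), 'effort': array([ 6.54602802e-03, -5.56690156e+01,  3.45071125e+01,  1.16141152e-02,
       -9.44865246e-05, -1.43374166e-05]), 'eef_pos': array([0.17957551, 0.51959954, 0.23074551]), 'eef_rot': array([-3.14042516e+00, -1.76880972e-04,  2.80876035e+00]), 'force': array([-0.08810203, -0.09909853, -0.11702158]), 'ft_torque': array([ 0.01763136, -0.03269036,  0.00738636]), 'grasp_force': 0.0, 'gripper_width': 0.08565254473257664}
```

View pics/scene.png

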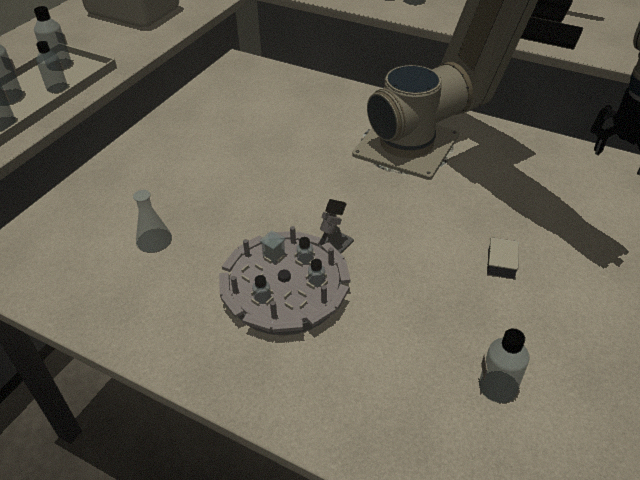

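View pics/top.png

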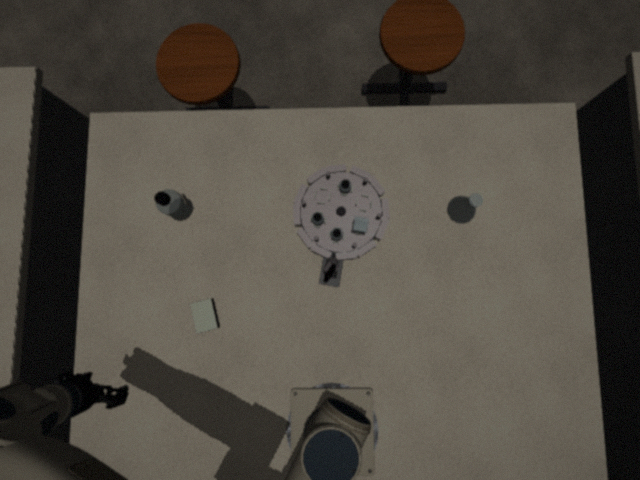

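Scene: turntable at (285,285), knob at (335,207), flask left, box and bottle right. Top: plate centre about (340,212), jar (360,226) front-right, vials (337,233), (317,217), (345,186), knob (330,268). The jar must move clockwise (−60°).

```bash
python3 - <<'E'
from h import *
from scipy.optimize import least_squares
for n in("top","scene"):
    f=np.load(f"pics/{n}.npz"); d,K,E,p=f["d"],f["K"],f["E"],f["p"]; P=cloud(d,K,E); Q=P.reshape(-1,3); ok=d.ravel()>0
    r=np.hypot(Q[:,0]-.62,Q[:,1]+.04)<.3
    b=ok&r&(abs(Q[:,2])<.015); print(n,"bench z",np.median(Q[b,2]))
    pl=Q[ok&r&(abs(Q[:,2]-.042)<.006)&(np.hypot(Q[:,0]-.62,Q[:,1]+.04)<.25)]
    c=np.median(pl,0); print("plate",c,len(pl))
    # outline circle by RANSAC-free: convex hull of plate pts
    for it in range(3):
        pl=pl[np.hypot(*(pl[:,:2]-c[:2]).T)<.15]
        h=cv2.convexHull(pl[:,:2].astype(np.float32))[:,0]
        s=least_squares(lambda v:np.hypot(h[:,0]-v[0],h[:,1]-v[1])-v[2],[c[0],c[1],.138],loss='soft_l1',f_scale=.002); c=s.x
    print("circle",c)
    m=(ok&(np.hypot(Q[:,0]-c[0],Q[:,1]-c[1])<.135)&(Q[:,2]>.065)).reshape(d.shape).astype(np.uint8)
    k,l,st,ce=cv2.connectedComponentsWithStats(m)
    for i in range(1,k):
        if st[i,4]<4: continue
        X=P[l==i]; zt=np.percentile(X[:,2],90); t=X[X[:,2]>zt-.006].mean(0)
        a=np.degrees(np.arctan2(t[1]-c[1],t[0]-c[0])); print(st[i,4],ce[i].round(),t.round(4),"r %.3f ang %.1f"%(np.hypot(*(t[:2]-c[:2])),a))
    m=ok&(np.hypot(Q[:,0]-c[0],Q[:,1]-c[1])>.142)&(np.hypot(Q[:,0]-c[0],Q[:,1]-c[1])<.24)&(Q[:,2]>.012)&(Q[:,0]<c[0])
    X=Q[m]; print("bracket",len(X)); 
    if len(X): 
        t=X[X[:,2]>.07]; print(t.mean(0).round(4),t.min(0).round(4),t.max(0).round(4),len(t))
E
```

```text
top bench z 0.0005424018671451591
plate [ 0.62001487 -0.03280152  0.04317671] 5370
circle [ 0.61581278 -0.03453797  0.13936487]
21 [328. 174.] [0.7167 0.002  0.0889] r 0.107 ang 19.9
131 [345. 185.] [ 0.6839 -0.0471  0.1002] r 0.069 ang -10.5
21 [365. 180.] [ 0.6971 -0.1044  0.088 ] r 0.107 ang -40.7
22 [303. 202.] [0.6349 0.0726 0.0877] r 0.109 ang 79.9
130 [317. 218.] [0.592  0.032  0.1001] r 0.071 ang 109.7
23 [379. 215.] [ 0.5956 -0.1403  0.0889] r 0.108 ang -100.8
227 [360. 224.] [ 0.5703 -0.0873  0.0957] r 0.070 ang -130.7
127 [336. 233.] [ 0.547  -0.0214  0.1003] r 0.070 ang 169.2
20 [316. 238.] [0.5341 0.0362 0.0873] r 0.108 ang 139.1
16 [354. 245.] [ 0.5132 -0.0696  0.0883] r 0.108 ang -161.1
bracket 292
[ 0.4486 -0.0031  0.1106] [ 0.4135 -0.0245  0.0701] [0.478  0.0169 0.1425] 237
scene bench z -0.0005747315434364575
plate [ 0.63522356 -0.01737746  0.04247737] 7339
circle [ 0.62078786 -0.02760879  0.13667572]
54 [292. 231.] [ 0.5138 -0.0672  0.0858] r 0.114 ang -159.7
435 [272. 243.] [ 0.5705 -0.0835  0.0939] r 0.075 ang -132.0
261 [304. 247.] [ 0.5475 -0.0177  0.0992] r 0.074 ang 172.3
56 [246. 244.] [ 0.5961 -0.1368  0.0859] r 0.112 ang -102.7
60 [331. 253.] [0.5334 0.0391 0.0865] r 0.110 ang 142.6
286 [316. 270.] [0.5924 0.0353 0.0991] r 0.069 ang 114.3
288 [261. 286.] [ 0.6843 -0.0433  0.0987] r 0.065 ang -13.9
60 [234. 281.] [ 0.6974 -0.1004  0.0868] r 0.106 ang -43.5
62 [324. 290.] [0.6348 0.0751 0.086 ] r 0.104 ang 82.2
60 [273. 306.] [0.7178 0.0052 0.0869] r 0.102 ang 18.7
bracket 851
[0.4528 0.0011 0.1031] [ 0.4135 -0.0249  0.0712] [0.4812 0.0202 0.1387] 556
```

```bash
cat >> h.py <<'E'
C=np.array([.6155,-.033,0]); YAW=np.radians(-10.6)
f=-np.array([np.cos(YAW),np.sin(YAW),0]); l=np.array([-np.sin(YAW),np.cos(YAW),0]); ez=np.array([0,0,1.])
a=f*np.sin(np.radians(35))+ez*np.cos(np.radians(35)); e2=np.cross(a,l)   # e2: in-plane, perpendicular to l
def knobpts(P,p):
    Q=P.reshape(-1,3); c=p.reshape(-1,3).max(1); rr=np.hypot(*(Q-C)[:,:2].T)
    m=(rr>.135)&(rr<.26)&(Q[:,2]>.06)&(Q[:,2]<.17)&(Q@f>C@f)
    q=Q[m]-C; return np.c_[q@l,q@e2,q@a],c[m]
E
python3 - <<'E'
from h import *
print("e2",e2.round(3),"a",a.round(3))
for n in("top","scene"):
    z=np.load(f"pics/{n}.npz"); k,c=knobpts(cloud(z["d"],z["K"],z["E"]),z["p"])
    hi=np.percentile(k[:,2],98); print(n,len(k),"amax",hi)
    for lo,up in((hi-.006,hi+.01),(hi-.02,hi-.006),(hi-.035,hi-.02)):
        t=k[(k[:,2]>lo)&(k[:,2]<up)]
        print(len(t),t.mean(0).round(4),cv2.minAreaRect((t[:,:2]*1000).astype(np.float32)))
p=viewer.grab_frame
E
```

```text
e2 [-0.805  0.151 -0.574] a [-0.564  0.106  0.819]
top 255 amax 0.21552187413007523
66 [-0.0026  0.0795  0.2133] ((-2.4610800743103027, 80.40204620361328), (44.18976974487305, 12.544706344604492), 67.16218566894531)
31 [-0.0011  0.0752  0.2032] ((-2.3440375328063965, 79.10285186767578), (41.08770751953125, 13.668964385986328), 69.40623474121094)
23 [-0.0018  0.0714  0.188 ] ((1.685150146484375, 74.22689056396484), (38.30717468261719, 23.229948043823242), 36.529476165771484)
scene 596 amax 0.21349480467697346
67 [0.0017 0.0795 0.2114] ((0.8041243553161621, 82.74769592285156), (45.40243911743164, 15.382661819458008), 68.35713958740234)
112 [0.0027 0.0784 0.2004] ((5.20523738861084, 79.61042022705078), (46.39987564086914, 15.45730209350586), 58.26948547363281)
93 [0.0023 0.0793 0.1861] ((-0.4512605667114258, 81.5032958984375), (47.9010009765625, 27.566396713256836), 72.25881958007812)
```

```bash
cat >> h.py <<'E'
def rel(Tpos,Trot):
    s=telemetry.get_state(); A=R.from_euler('xyz',s["eef_rot"])
    return A.inv().apply(np.array(Tpos)-s["eef_pos"])*1000,(A.inv()*Trot).as_rotvec()
def toolrot(ydir,z=None):
    z=-a if z is None else z; y=ydir-z*(ydir@z); y/=np.linalg.norm(y); return R.from_matrix(np.c_[np.cross(y,z),y,z])
def bar(th): return np.cos(th)*l+np.sin(th)*e2      # bar direction
E
python3 - <<'E'
from h import *
g=C+.080*e2+.2025*a-.001*l; print("grip",g.round(4)); th=np.radians(68)
y=np.sin(th)*l-np.cos(th)*e2
for s in(1,-1):
    t=toolrot(s*y); d,r=rel(g+.1*a,t); print(s,"shift",d.round(1),"rot",r.round(3),np.degrees(np.linalg.norm(r)),t.as_euler('xyz').round(3))
E
```

```text
grip [ 0.4367 -0.0006  0.12  ]
1 shift [-356.3 -416.    29.3] rot [-0.162 -0.591  0.229] 37.4733812979901 [2.885 0.561 2.498]
-1 shift [-356.3 -416.    29.3] rot [ 0.852 -0.234 -2.779] 167.08009656560063 [-2.885 -0.561 -0.643]
```

```bash
python3 -m handwheel '[[[-30,-35,2],[0,0,0],0.5],[[-30,-35,2],[0,0,0],0.5],[[-30,-35,2],[0,0,0],0.5],[[-30,-35,2],[0,0,0],0.5],[[-30,-35,2],[0,0,0],0.5],[[-30,-35,2],[0,0,0],0.5],[[-30,-35,2],[0,0,0],0.5],[[-30,-35,2],[0,0,0],0.5],[[-30,-35,2],[0,0,0],0.5],[[-30,-35,2],[0,0,0],0.5],[[-30,-35,2],[0,0,0],0.5],[[-30,-35,2],[0,0,0],0.5]]' 40
python3 -m handwheel '[[[0,0,0],[-0.032,-0.118,0.046],0.5],[[0,0,0],[-0.032,-0.118,0.046],0.5],[[0,0,0],[-0.032,-0.118,0.046],0.5],[[0,0,0],[-0.032,-0.118,0.046],0.5],[[0,0,0],[-0.032,-0.118,0.046],0.5],[[0,0,0],[0,0,0],0.5],[[0,0,0],[0,0,0],0.5]]'
python3 - <<'E'
from h import *
g=C+.080*e2+.2025*a-.001*l; th=np.radians(68); y=np.sin(th)*l-np.cos(th)*e2
d,r=rel(g+.1*a,toolrot(y)); print("rel",d.round(1),r.round(3)); print(telemetry.get_state()["joint_pos"].round(3))
p,d,K,E,c=grab("wrist"); np.savez("pics/w1.npz",p=p,d=d,K=K,E=E); cv2.imwrite("pics/w1.png",p[:,:,::-1])
k,c=knobpts(cloud(d,K,E),p); hi=np.percentile(k[:,2],98); print(len(k),hi)
for lo,up in((hi-.006,hi+.006),(hi-.025,hi-.01),(hi-.045,hi-.03)):
    t=k[(k[:,2]>lo)&(k[:,2]<up)]; print(len(t),t.mean(0).round(4),cv2.minAreaRect((t[:,:2]*1000).astype(np.float32)))
E
```

```text
time: 1.3
eef_pos: [0.3828, 0.0033, 0.2072]
eef_rot: [3.141, 0.0, 2.808]
force: [1.1, 1.6, 0.4]
gripper_width: 0.0642
grasp_force: 0.0
time: 2.0
eef_pos: [0.3825, 0.0054, 0.2077]
eef_rot: [2.887, 0.559, 2.499]
force: [0.8, -0.9, 0.4]
gripper_width: 0.0643
grasp_force: 0.0
rel [6.8 1.7 3.1] [-0.001 -0.002  0.001]
[-0.223 -0.409 -0.817  0.554  0.021  0.352]
3236 0.2140004175666431
1336 [-0.0007  0.0856  0.2126] ((-0.9758753776550293, 84.90371704101562), (43.48419189453125, 13.007993698120117), 67.14305114746094)
70 [0.0072 0.1044 0.1971] ((6.732287883758545, 103.718017578125), (2.971040964126587, 12.693934440612793), 69.99441528320312)
1081 [-0.0006  0.0854  0.1774] ((-0.7939739227294922, 84.54972076416016), (32.41161346435547, 31.622909545898438), 67.83587646484375)
```

View pics/w1.png

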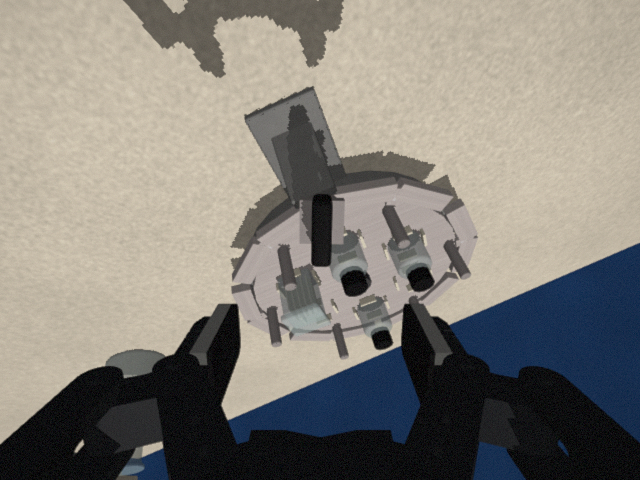

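Knob bar seen at (321,230) between the open fingers, vertical in the wrist view, i.e. parallel to the pads as wanted; collar behind it. Align and descend.

```bash
cat >> h.py <<'E'
G=C+.085*e2+.2015*a-.001*l; TH=np.radians(67.3)
def yb(th): return np.sin(th)*l-np.cos(th)*e2
E
python3 - <<'E'
from h import *
d,r=rel(G+.1*a,toolrot(yb(TH))); print("rel",d.round(1),r.round(3))
d,r=rel(G-.017*a,toolrot(yb(TH))); print("rel",d.round(1),r.round(3))
E
```

```text
rel [12.6 -0.5  4. ] [-0.001 -0.001  0.013]
rel [ 12.4  -0.4 121. ] [-0.001 -0.001  0.013]
```

```bash
python3 -m handwheel '[[[12.5,-0.5,20],[0,0,0.013],0.2],[[0,0,20],[0,0,0],0.2],[[0,0,20],[0,0,0],0.2],[[0,0,20],[0,0,0],0.2],[[0,0,0],[0,0,0],0.2],[[0,0,0],[0,0,0],0.2]]'
python3 - <<'E'
from h import *
d,r=rel(G-.017*a,toolrot(yb(TH))); print("rel",d.round(1),r.round(3)); print(telemetry.get_state()["joint_pos"].round(3))
p,d,K,E,c=grab("wrist"); cv2.imwrite("pics/w2.png",p[:,:,::-1])
k,c=knobpts(cloud(d,K,E),p); hi=np.percentile(k[:,2],98); print(len(k),hi)
t=k[(k[:,2]>.208)&(k[:,2]<.22)&(abs(k[:,1]-.085)<.04)&(abs(k[:,0])<.02)]; print(len(t),t.mean(0).round(4),cv2.minAreaRect((t[:,:2]*1000).astype(np.float32)))
E
```

```text
time: 2.65
eef_pos: [0.4197, 0.0025, 0.1349]
eef_rot: [2.88, 0.554, 2.484]
force: [-0.4, -0.7, 0.4]
gripper_width: 0.0512
grasp_force: 0.0
rel [-0.6  0.5 40.1] [-0.002 -0.003 -0.001]
[-0.2   -0.24  -0.943  0.261  0.008  0.385]
16024 0.2829809053939872
2634 [-2.000e-04  8.650e-02  2.125e-01] ((-0.945094108581543, 84.80007934570312), (44.165931701660156, 12.918774604797363), 67.89911651611328)
```

View pics/w2.png

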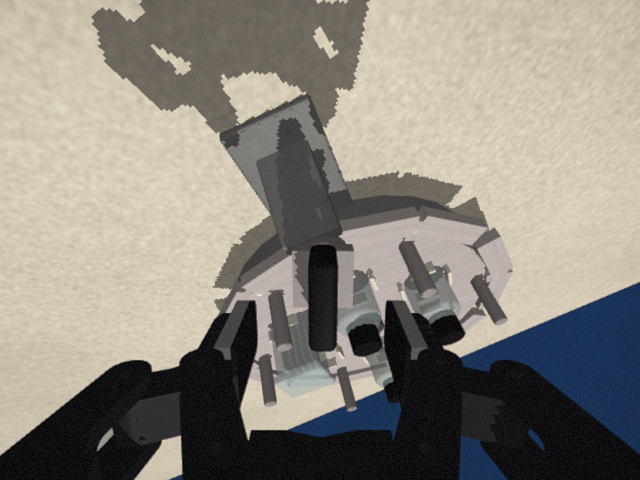

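Fingers straddle the bar (322,297) centrally, fit agrees within 1 mm. Descend and grip.

```bash
python3 -m handwheel '[[[-0.5,0.5,14],[0,0,0],0.1],[[0,0,14],[0,0,0],0.0],[[0,0,11],[0,0,0],-0.1],[[0,0,0],[0,0,0],-0.1],[[0,0,0],[0,0,0],-0.1]]' 40
python3 - <<'E'
from h import *
d,r=rel(G-.017*a,toolrot(yb(TH))); print("rel",d.round(1),r.round(3)); print(telemetry.get_state()["joint_pos"].round(3))
E
```

```text
time: 3.2
eef_pos: [0.4417, -0.0013, 0.1041]
eef_rot: [2.878, 0.557, 2.483]
force: [0.1, -0.7, -0.3]
gripper_width: 0.0384
grasp_force: 0.0
rel [-0.1 -0.2  2.1] [-0.001 -0.    -0.002]
[-0.198 -0.14  -0.982  0.119  0.006  0.387]
```

```bash
python3 -m handwheel '[[[0,0,1],[0,0,0],-1],[[0,0,0],[0,0,0],-1],[[0,0,0],[0,0,0],-1],[[0,0,0],[0,0,0],-1],[[0,0,0],[0,0,0],-1],[[0,0,0],[0,0,0],-1]]' 60
python3 -m handwheel '[[[0,0,-4],[0,0,0],-1],[[0,0,-4],[0,0,0],-1],[[0,0,-4],[0,0,0],-1],[[0,0,-3.5],[0,0,0],-1],[[0,0,0],[0,0,0],-1],[[0,0,0],[0,0,0],-1]]'
python3 - <<'E'
from h import *
d,r=rel(G-.017*a,toolrot(yb(TH))); print("rel",d.round(1),r.round(3)); s=telemetry.get_state();print(s["joint_pos"].round(3), "axial",s["force"]@a)
E
```

```text
time: 3.8
eef_pos: [0.4424, -0.0012, 0.1034]
eef_rot: [2.877, 0.558, 2.482]
force: [-4.5, 2.0, 5.8]
gripper_width: 0.012
grasp_force: 60.1
time: 4.4
eef_pos: [0.4337, 0.0003, 0.1158]
eef_rot: [2.877, 0.558, 2.482]
force: [4.2, 1.2, -0.8]
gripper_width: 0.0122
grasp_force: 59.0
rel [-0.1 -0.3 16.4] [-0.     0.    -0.002]
[-0.198 -0.179 -0.97   0.169  0.007  0.387] axial -2.915560999567327
```

```bash
python3 -m handwheel '[[[0,0,0],[0,0,-0.1],-1],[[0,0,0],[0,0,-0.1],-1],[[0,0,0],[0,0,-0.1],-1],[[0,0,0],[0,0,0],-1]]'
python3 - <<'E'
from h import *
d,r=rel(G-.017*a,toolrot(yb(TH))); print("rel",d.round(1),r.round(3)); s=telemetry.get_state();A=R.from_euler('xyz',s["eef_rot"]); print("Ftool",A.inv().apply(s["force"]).round(1),"T",A.inv().apply(s["ft_torque"]).round(2))
E
```

```text
time: 4.8
eef_pos: [0.4337, 0.0, 0.1156]
eef_rot: [3.076, 0.607, 2.839]
force: [3.9, -0.3, -1.2]
gripper_width: 0.0121
grasp_force: 59.0
rel [-0.1 -0.  16.2] [-0.001  0.     0.3  ]
Ftool [-2.5  0.7  3.2] T [-0.19 -0.18 -0.05]
```

```bash
python3 -m handwheel '[[[0,0,0],[0,0,-0.1],-1],[[0,0,0],[0,0,-0.1],-1],[[0,0,0],[0,0,-0.1],-1],[[0,0,0],[0,0,-0.1],-1],[[0,0,0],[0,0,-0.1],-1],[[0,0,0],[0,0,-0.1],-1],[[0,0,0],[0,0,-0.1],-1],[[0,0,0],[0,0,-0.1],-1],[[0,0,0],[0,0,-0.1],-1],[[0,0,0],[0,0,-0.1],-1],[[0,0,0],[0,0,0],-1]]'
python3 - <<'E'
from h import *
d,r=rel(G-.017*a,toolrot(yb(TH))); print("rel",d.round(1),r.round(3)); s=telemetry.get_state();A=R.from_euler('xyz',s["eef_rot"]); print("Ftool",A.inv().apply(s["force"]).round(1),"T",A.inv().apply(s["ft_torque"]).round(2),s["joint_pos"].round(2))
E
```

```text
time: 5.9
eef_pos: [0.434, -0.0008, 0.1159]
eef_rot: [-2.637, 0.362, -2.332]
force: [5.0, -5.4, -0.7]
gripper_width: 0.012
grasp_force: 59.0
rel [-0.3  0.8 16.1] [-0.004 -0.     1.298]
Ftool [ 0.7 -6.2  4. ] T [ 0.89  0.32 -0.04] [-0.2  -0.18 -0.97  0.17  0.   -0.91]
```

```bash
python3 -m handwheel '[[[0,0,0],[0,0,0],-0.1],[[0,0,0],[0,0,0],-0.1],[[0,0,0],[0,0,0],-0.1],[[0,0,-15],[0,0,0],-0.1],[[0,0,-25],[0,0,0],-0.1],[[0,0,-30],[0,0,0],-0.1],[[0,0,-30],[0,0,0],-0.1],[[0,0,0],[0,0,0],-0.1],[[0,0,0],[0,0,0],-0.1]]'
python3 - <<'E'
from h import *
p,d,K,E,c=grab("wrist"); np.savez("pics/w3.npz",p=p,d=d,K=K,E=E); cv2.imwrite("pics/w3.png",p[:,:,::-1])
k,c=knobpts(cloud(d,K,E),p)
t=k[(k[:,2]>.205)&(k[:,2]<.24)&(abs(k[:,1]-.085)<.03)&(abs(k[:,0])<.03)]; hi=np.percentile(t[:,2],90);print(hi);t=t[abs(t[:,2]-hi)<.004]; print(len(t),t.mean(0).round(4),cv2.minAreaRect((t[:,:2]*1000).astype(np.float32)))
s=telemetry.get_state();print(s["joint_pos"].round(2),s["eef_pos"])
# post_left pre-grasp
ang=np.radians(79.9); P=np.array([.6155+.108*np.cos(ang),-.0335+.108*np.sin(ang),0]); print("post",P)
t=np.array([-np.sin(ang),np.cos(ang),0])
for sg in(1,-1):
    T=toolrot(sg*t,-ez); dd,r=rel(P+[0,0,.18],T); print(sg,dd.round(1),r.round(3),np.linalg.norm(r),T.as_euler('xyz').round(3))
E
```

```text
time: 6.8
eef_pos: [0.3772, 0.0109, 0.1976]
eef_rot: [-2.638, 0.364, -2.331]
force: [0.1, -0.4, -0.3]
gripper_width: 0.0383
grasp_force: 0.0
0.22638499703476592
1471 [-0.0022  0.0856  0.2253] ((-1.5469627380371094, 84.78702545166016), (12.748042106628418, 43.75325393676758), 52.04190444946289)
[-0.2  -0.41 -0.85  0.52  0.01 -0.92] [0.37704739 0.01091616 0.19670667]
post [0.63443961 0.07282634 0.        ]
1 [-201.9  -80.6  152. ] [-0.588  0.201 -0.657] 0.9040253347423438 [-3.142  0.    -1.747]
-1 [-201.9  -80.6  152. ] [0.255 0.748 2.368] 2.4959057920962624 [3.142 0.    1.395]
```

View pics/w3.png

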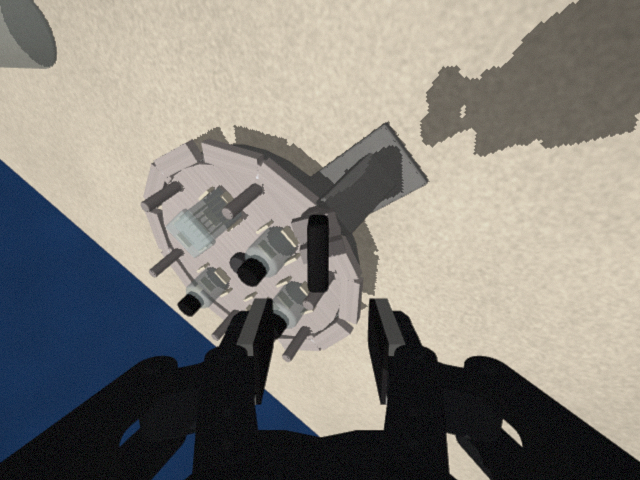

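Knob at (318,252) stands out ~12.4 mm, turned 1.3 rad, resting on the collar. Go to post_left.

```bash
python3 -m handwheel '[[[0,0,-5],[-0.084,0.0287,-0.0939],-0.1],[[0,0,0],[-0.084,0.0287,-0.0939],-0.1],[[0,0,0],[-0.084,0.0287,-0.0939],-0.1],[[0,0,0],[-0.084,0.0287,-0.0939],-0.1],[[0,0,0],[-0.084,0.0287,-0.0939],-0.1],[[0,0,0],[-0.084,0.0287,-0.0939],-0.1],[[0,0,0],[-0.084,0.0287,-0.0939],-0.1],[[0,0,0],[0,0,0],-0.1]]'
python3 -m handwheel '[[[-17.7,-40.4,2],[0,0,0],-0.1],[[-17.7,-40.4,2],[0,0,0],-0.1],[[-17.7,-40.4,2],[0,0,0],-0.1],[[-17.7,-40.4,2],[0,0,0],-0.1],[[-17.7,-40.4,2],[0,0,0],-0.1],[[-17.7,-40.4,2],[0,0,0],-0.1],[[0,0,0],[0,0,0],-0.1],[[0,0,0],[0,0,0],-0.1]]'
cat >> h.py <<'E'
def post(ang,r=.108): ang=np.radians(ang); return np.array([.6155+r*np.cos(ang),-.0335+r*np.sin(ang),0]),np.array([-np.sin(ang),np.cos(ang),0])
E
python3 - <<'E'
from h import *
P,t=post(79.9); dd,r=rel(P+[0,0,.057],toolrot(t,-ez)); print(dd.round(1),r.round(3))
p,d,K,E,c=grab("wrist"); cv2.imwrite("pics/w4.png",p[:,:,::-1])
Q=cloud(d,K,E); m=((d>0)&(Q[...,2]>.072)&(Q[...,2]<.12)&(np.hypot(Q[...,0]-C[0],Q[...,1]-C[1])<.13)).astype(np.uint8)
k,lb,st,ce=cv2.connectedComponentsWithStats(m)
for i in range(1,k):
    if st[i,4]<60: continue
    X=Q[lb==i]; zt=np.percentile(X[:,2],95); q=X[X[:,2]>zt-.004].mean(0); print(st[i,4],ce[i].round(),q.round(4),"r %.3f ang %.1f"%(np.hypot(*(q-C)[:2]),np.degrees(np.arctan2(q[1]-C[1],q[0]-C[0]))))
E
```

```text
time: 7.65
eef_pos: [0.3759, 0.0112, 0.1992]
eef_rot: [3.136, -0.001, -1.745]
force: [-0.4, 0.1, -0.1]
gripper_width: 0.0387
grasp_force: 0.0
time: 8.45
eef_pos: [0.6314, 0.0738, 0.1871]
eef_rot: [3.139, -0.001, -1.748]
force: [-1.1, 0.5, 0.4]
gripper_width: 0.0384
grasp_force: 0.0
[  0.3  -3.4 130.1] [ 0.002 -0.001 -0.001]
3143 [199.  68.] [ 0.6826 -0.0456  0.0986] r 0.068 ang -10.7
3095 [432.  70.] [ 0.546  -0.0202  0.0987] r 0.071 ang 169.5
2389 [369. 171.] [0.5912 0.0326 0.0986] r 0.070 ang 110.3
425 [167. 161.] [0.7154 0.0029 0.0862] r 0.106 ang 19.8
414 [462. 163.] [0.5329 0.0368 0.0864] r 0.108 ang 139.8
318 [315. 243.] [0.634  0.0725 0.0863] r 0.107 ang 80.1
```

View pics/w4.png

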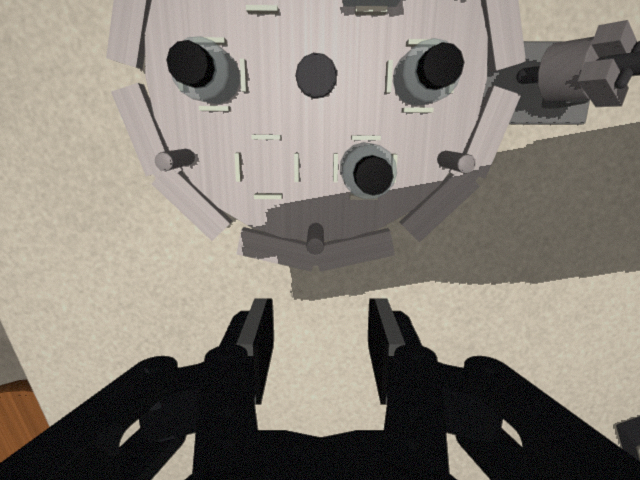

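Post at (315,240), still at 80°; vials in place, measurements agree with expectation.

```bash
python3 -m handwheel '[[[0,-3.4,25],[0,0,0],-0.1],[[0,0,30],[0,0,0],-0.1],[[0,0,30],[0,0,0],-0.1],[[0,0,20],[0,0,0],-0.1],[[0,0,15],[0,0,0],-0.1],[[0,0,9],[0,0,0],-0.1],[[0,0,0],[0,0,0],-0.1],[[0,0,0],[0,0,0],-1],[[0,0,0],[0,0,0],-1],[[0,0,0],[0,0,0],-1],[[0,0,0],[0,0,0],-1],[[0,0,0],[0,0,0],-1]]' 25
python3 - <<'E'
from h import *
P,t=post(79.9); dd,r=rel(P+[0,0,.057],toolrot(t,-ez)); print(dd.round(1),r.round(3))
E
```

```text
time: 9.7
eef_pos: [0.6353, 0.0729, 0.0615]
eef_rot: [-3.14, -0.001, -1.746]
force: [-1.8, -1.5, 7.6]
gripper_width: 0.0109
grasp_force: 25.0
[0.2 0.9 4.5] [-0.002 -0.001  0.001]
```

```bash
python3 -m handwheel '[[[0.15,-5.65,-2],[0,0,0.0524],-1],[[0.15,-5.65,0],[0,0,0.0524],-1],[[0.15,-5.65,0],[0,0,0.0524],-1],[[0.15,-5.65,0],[0,0,0.0524],-1],[[0.15,-5.65,0],[0,0,0.0524],-1],[[0.15,-5.65,0],[0,0,0.0524],-1],[[0.15,-5.65,0],[0,0,0.0524],-1],[[0,0,0],[0,0,0],-1]]'
python3 - <<'E'
from h import *
P,t=post(79.9-21); dd,r=rel(P+[0,0,.057],toolrot(t,-ez)); print(dd.round(1),r.round(3))
E
```

```text
time: 10.5
eef_pos: [0.6717, 0.0587, 0.0617]
eef_rot: [3.141, -0.001, -2.114]
force: [-1.2, -2.4, -5.7]
gripper_width: 0.0106
grasp_force: 25.3
[-0.   0.4  4.7] [ 0.    -0.001 -0.001]
```

```bash
python3 -m handwheel '[[[0.15,-5.65,0],[0,0,0.0524],-1],[[0.15,-5.65,0],[0,0,0.0524],-1],[[0.15,-5.65,0],[0,0,0.0524],-1],[[0.15,-5.65,0],[0,0,0.0524],-1],[[0.15,-5.65,0],[0,0,0.0524],-1],[[0.15,-5.65,0],[0,0,0.0524],-1],[[0.15,-5.65,0],[0,0,0.0524],-1],[[0.15,-5.65,0],[0,0,0.0524],-1],[[0.15,-5.65,0],[0,0,0.0524],-1],[[0.15,-5.65,0],[0,0,0.0524],-1],[[0.15,-5.65,0],[0,0,0.0524],-1],[[0.15,-5.65,0],[0,0,0.0524],-1]]'
python3 -m handwheel '[[[0.15,-5.65,0],[0,0,0.0524],-1],[[0,0,0],[0,0,0],-1],[[0,0,0],[0,0,0],-1]]'
python3 - <<'E'
from h import *
P,t=post(79.9-60); dd,r=rel(P+[0,0,.057],toolrot(t,-ez)); print(dd.round(1),r.round(3)); print(telemetry.get_state()["joint_pos"].round(2))
E
```

```text
time: 11.7
eef_pos: [0.7146, 0.0085, 0.0617]
eef_rot: [-3.141, -0.002, -2.742]
force: [-2.6, -1.3, -4.2]
gripper_width: 0.0108
grasp_force: 25.4
time: 12.0
eef_pos: [0.7167, 0.0032, 0.0617]
eef_rot: [-3.141, -0.002, -2.792]
force: [-4.1, -3.6, -6.7]
gripper_width: 0.011
grasp_force: 25.2
[-0.4 -0.   4.7] [-0.001 -0.002  0.002]
[-0.11  0.62  0.18  1.13 -0.   -0.46]
```

```bash
python3 -m handwheel '[[[0,0,0],[0,0,0],-0.1],[[0,0,0],[0,0,0],-0.1],[[0,0,0],[0,0,0],-0.1],[[0,0,-15],[0,0,0],-0.1],[[0,0,-30],[0,0,0],-0.1],[[0,0,-40],[0,0,0],-0.1],[[0,0,-45],[0,0,0],-0.1],[[0,0,-10],[0,0,0],-0.1],[[0,0,0],[0,0,0],-0.1],[[0,0,0],[0,0,0],-0.1]]'
cat >> h.py <<'E'
KR=toolrot(yb(TH))*R.from_rotvec([0,0,-1.298])
E
python3 - <<'E'
from h import *
print("world", (G+.100*a-telemetry.get_state()["eef_pos"]).round(4))
d,r=rel(G+.100*a,KR); print(d.round(1),r.round(3),np.linalg.norm(r))
p,d,K,E,c=grab("top"); cv2.imwrite("pics/t2.png",cv2.resize(p[140:300,240:440,::-1],None,fx=3,fy=3))
Q=cloud(d,K,E); m=((d>0)&(Q[...,2]>.07)&(Q[...,2]<.11)&(np.hypot(Q[...,0]-C[0],Q[...,1]-C[1])<.13)).astype(np.uint8)
k,lb,st,ce=cv2.connectedComponentsWithStats(m)
for i in range(1,k):
    if st[i,4]<6: continue
    X=Q[lb==i]; zt=np.percentile(X[:,2],90); q=X[X[:,2]>zt-.006].mean(0); print(st[i,4],q.round(4),"r %.3f ang %.1f"%(np.hypot(*(q-C)[:2]),np.degrees(np.arctan2(q[1]-C[1],q[0]-C[0]))))
E
```

```text
time: 13.0
eef_pos: [0.7172, 0.0038, 0.2013]
eef_rot: [-3.141, -0.001, -2.794]
force: [0.1, 0.3, -1.4]
gripper_width: 0.0386
grasp_force: 0.0
world [-0.3403  0.0069 -0.0031]
[317.6 122.4   3.4] [ 0.404 -0.464 -0.357] 0.7112141154680428
18 [ 0.6976 -0.1043  0.0878] r 0.109 ang -41.0
130 [ 0.6394 -0.0997  0.1003] r 0.071 ang -70.3
18 [ 0.5961 -0.1402  0.0878] r 0.109 ang -100.3
14 [ 0.5131 -0.0702  0.0891] r 0.109 ang -160.0
```

```bash
python3 -m handwheel '[[[39.7,15.3,0],[0,0,0],-0.1],[[39.7,15.3,0],[0,0,0],-0.1],[[39.7,15.3,0],[0,0,0],-0.1],[[39.7,15.3,0],[0,0,0],-0.1],[[39.7,15.3,0],[0,0,0],-0.1],[[39.7,15.3,0],[0,0,0],-0.1],[[39.7,15.3,0],[0,0,0],-0.1],[[39.7,15.3,0],[0,0,0],-0.1],[[0,0,0],[0,0,0],-0.1]]'
python3 -m handwheel '[[[0,0,0],[0.067,-0.077,-0.0595],-0.1],[[0,0,0],[0.067,-0.077,-0.0595],-0.1],[[0,0,0],[0.067,-0.077,-0.0595],-0.1],[[0,0,0],[0.067,-0.077,-0.0595],-0.1],[[0,0,0],[0.067,-0.077,-0.0595],-0.1],[[0,0,0],[0.067,-0.077,-0.0595],-0.1],[[0,0,0],[0,0,0],-0.1],[[0,0,0],[0,0,0],-0.1]]'
python3 - <<'E'
from h import *
d,r=rel(G+.0954*a,KR); print("to standoff(100)",d.round(1),r.round(3))
p,d,K,E,c=grab("wrist"); cv2.imwrite("pics/w5.png",p[:,:,::-1]); Q=cloud(d,K,E)
k,c=knobpts(Q,p); t=k[(k[:,2]>.205)&(k[:,2]<.24)&(abs(k[:,1]-.085)<.03)&(abs(k[:,0])<.03)]; hi=np.percentile(t[:,2],90);t=t[abs(t[:,2]-hi)<.004]; print(hi,len(t),t.mean(0).round(4),cv2.minAreaRect((t[:,:2]*1000).astype(np.float32)))
m=((d>0)&(Q[...,2]>.072)&(Q[...,2]<.11)&(np.hypot(Q[...,0]-C[0],Q[...,1]-C[1])<.125)).astype(np.uint8)
k,lb,st,ce=cv2.connectedComponentsWithStats(m)
for i in range(1,k):
    if st[i,4]<60: continue
    X=Q[lb==i]; zt=np.percentile(X[:,2],95); q=X[X[:,2]>zt-.004].mean(0); print(ce[i].round(),q.round(4),"r %.3f ang %.1f"%(np.hypot(*(q-C)[:2]),np.degrees(np.arctan2(q[1]-C[1],q[0]-C[0]))))
E
```

```text
time: 13.95
eef_pos: [0.3718, 0.0114, 0.2011]
eef_rot: [3.14, -0.003, -2.794]
force: [0.3, -0.1, -0.2]
gripper_width: 0.0384
grasp_force: 0.0
time: 14.75
eef_pos: [0.3769, 0.0104, 0.202]
eef_rot: [-2.644, 0.362, -2.335]
force: [-0.2, 0.4, 0.6]
gripper_width: 0.0383
grasp_force: 0.0
to standoff(100) [1.1 1.8 7.7] [ 0.003 -0.003 -0.003]
0.22634832950553768 1425 [-0.0023  0.0856  0.2253] ((-1.6184911727905273, 84.94181823730469), (12.659584045410156, 43.38867950439453), 52.036739349365234)
[152. 203.] [ 0.5926 -0.1381  0.0856] r 0.108 ang -102.3
[234. 208.] [ 0.5106 -0.0686  0.0857] r 0.111 ang -161.3
[170. 253.] [ 0.6348 -0.0982  0.0979] r 0.068 ang -73.5
[258. 265.] [ 0.5419 -0.0201  0.0932] r 0.075 ang 170.0
[313. 298.] [0.5301 0.0369 0.0855] r 0.110 ang 140.7
[284. 316.] [0.5847 0.0373 0.0975] r 0.077 ang 113.6
[220. 332.] [0.7137 0.0035 0.085 ] r 0.105 ang 20.4
[291. 352.] [0.6316 0.0729 0.0854] r 0.107 ang 81.4
```

View pics/w5.png

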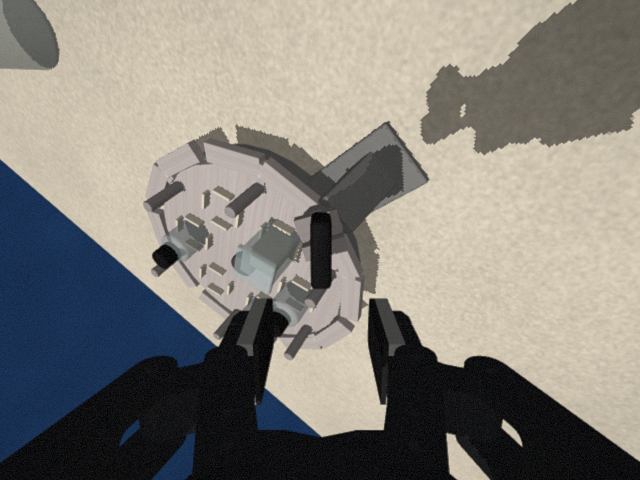

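Jar (270,255) now at the front, vials upright, knob unchanged at (320,250). Regrasp it.

```bash
python3 -m handwheel '[[[1,1.5,26],[0,0,0],-0.1],[[0,0,25],[0,0,0],-0.1],[[0,0,20],[0,0,0],-0.1],[[0,0,16],[0,0,0],-0.1],[[0,0,12],[0,0,0],-0.1],[[0,0,6],[0,0,0],-0.1],[[0,0,0],[0,0,0],-0.1],[[0,0,0],[0,0,0],-0.1]]' 60
python3 - <<'E'
from h import *
d,r=rel(G-.0046*a,KR); print(d.round(1),r.round(3),telemetry.get_state()["force"])
E
```

```text
time: 15.6
eef_pos: [0.4351, -0.0002, 0.1152]
eef_rot: [-2.642, 0.362, -2.332]
force: [0.0, -1.0, 0.3]
gripper_width: 0.0379
grasp_force: 0.0
[0.6 0.7 2.6] [ 0.002 -0.002 -0.001] [ 0.03830955 -0.95974579  0.3229472 ]
```

```bash
python3 -m handwheel '[[[0,0.7,1],[0,0,0],-1],[[0,0,0],[0,0,0],-1],[[0,0,0],[0,0,0],-1],[[0,0,0],[0,0,0],-1],[[0,0,0],[0,0,0],-1],[[0,0,-2.5],[0,0,0],-1],[[0,0,0],[0,0,0.1],-1],[[0,0,0],[0,0,0.1],-1],[[0,0,0],[0,0,0.1],-1],[[0,0,0],[0,0,0.1],-1],[[0,0,0],[0,0,0.1],-1],[[0,0,0],[0,0,0.1],-1]]' 60
python3 -m handwheel '[[[0,0,0],[0,0,0.1],-1],[[0,0,0],[0,0,0.1],-1],[[0,0,0],[0,0,0.1],-1],[[0,0,0],[0,0,0.1],-1],[[0,0,0],[0,0,0.1],-1],[[0,0,0],[0,0,0.1],-1],[[0,0,0],[0,0,0.1],-1],[[0,0,0],[0,0,0],-1],[[0,0,0],[0,0,0],-1]]'
python3 - <<'E'
from h import *
d,r=rel(G-.017*a,toolrot(yb(TH))); print("rel",d.round(1),r.round(3)); s=telemetry.get_state();A=R.from_euler('xyz',s["eef_rot"]); print("Ftool",A.inv().apply(s["force"]).round(1),"T",A.inv().apply(s["ft_torque"]).round(2),s["joint_pos"].round(2))
E
```

```text
time: 16.8
eef_pos: [0.4341, 0.0003, 0.1167]
eef_rot: [-2.939, 0.58, -2.969]
force: [4.4, -3.8, -0.2]
gripper_width: 0.0116
grasp_force: 59.1
time: 17.7
eef_pos: [0.4343, 0.0005, 0.1168]
eef_rot: [2.876, 0.557, 2.481]
force: [5.2, -2.6, -0.7]
gripper_width: 0.0118
grasp_force: 59.0
rel [ 0.7 -0.9 16.9] [-0.    -0.    -0.003]
Ftool [-4.5  0.2  3.8] T [ 0.01 -0.41  0.02] [-0.2  -0.18 -0.97  0.17  0.01  0.39]
```

```bash
python3 -m handwheel '[[[0,0,3],[0,0,0],-1],[[0,0,3],[0,0,0],-1],[[0,0,3],[0,0,0],-1],[[0,0,2],[0,0,0],-1],[[0,0,2],[0,0,0],-1],[[0,0,0],[0,0,0],-1]]'
cat > st.py <<'E'
from h import *
d,r=rel(G-.017*a,toolrot(yb(TH))); print("rel",d.round(1),r.round(3)); s=telemetry.get_state();A=R.from_euler('xyz',s["eef_rot"]); print("Ftool",A.inv().apply(s["force"]).round(1),"T",A.inv().apply(s["ft_torque"]).round(2))
E
python3 st.py
```

```text
time: 18.3
eef_pos: [0.4416, -0.0009, 0.1057]
eef_rot: [2.877, 0.556, 2.482]
force: [8.0, -2.5, 1.8]
gripper_width: 0.012
grasp_force: 59.1
rel [ 0.5 -0.8  3.5] [-0.    -0.001 -0.003]
Ftool [-7.6  2.1  3.3] T [-0.5  -1.06 -0.03]
```

```bash
python3 -m handwheel '[[[0,0,1],[0,0,0],-1],[[0,0,1],[0,0,0],-1],[[0,0,1],[0,0,0],-1],[[0,0,0],[0,0,0],-1]]'; python3 st.py
```

```text
time: 18.7
eef_pos: [0.4429, -0.0011, 0.1041]
eef_rot: [2.876, 0.558, 2.482]
force: [-13.5, 0.5, 26.4]
gripper_width: 0.0117
grasp_force: 64.1
rel [ 0.6 -0.9  1.5] [ 0.     0.001 -0.002]
Ftool [ -4.7  -0.2 -29.3] T [-0.08 -0.55 -0.02]
```

```bash
python3 -m handwheel '[[[0,0,1],[0,0,0],-1],[[0,0,1],[0,0,0],-1],[[0,0,0],[0,0,0],-1]]'; python3 st.py
```

```text
time: 19.0
eef_pos: [0.4435, -0.0012, 0.1037]
eef_rot: [2.875, 0.56, 2.481]
force: [-42.8, 4.9, 60.0]
gripper_width: 0.0118
grasp_force: 70.9
rel [ 0.8 -1.1  0.7] [ 0.001  0.003 -0.002]
Ftool [ -0.6  -3.1 -73.8] T [ 0.61  0.48 -0.01]
```

Hard stop reached; relax, release, withdraw, check.

```bash
python3 -m handwheel '[[[0,0,-2],[0,0,0],-1],[[0,0,-1],[0,0,0],-1],[[0,0,0],[0,0,0],0.0],[[0,0,0],[0,0,0],0.0],[[0,0,0],[0,0,0],0.0],[[0,0,-15],[0,0,0],0.0],[[0,0,-25],[0,0,0],0.0],[[0,0,-30],[0,0,0],0.0],[[0,0,-35],[0,0,0],0.0],[[0,0,0],[0,0,0],0.0],[[0,0,0],[0,0,0],0.0]]'
python3 - <<'E'
from h import *
p,d,K,E,c=grab("wrist"); cv2.imwrite("pics/w6.png",p[:,:,::-1]); Q=cloud(d,K,E)
k,c=knobpts(Q,p); t=k[(k[:,2]>.205)&(k[:,2]<.24)&(abs(k[:,1]-.085)<.03)&(abs(k[:,0])<.03)]; hi=np.percentile(t[:,2],98);t=t[abs(t[:,2]-hi)<.005]; print(hi,len(t),t.mean(0).round(4),cv2.minAreaRect((t[:,:2]*1000).astype(np.float32)))
p,d,K,E,c=grab("top"); Q=cloud(d,K,E); m=((d>0)&(Q[...,2]>.065)&(Q[...,2]<.11)&(np.hypot(Q[...,0]-C[0],Q[...,1]-C[1])<.125)).astype(np.uint8)
k,lb,st,ce=cv2.connectedComponentsWithStats(m)
for i in range(1,k):
    if st[i,4]<6: continue
    X=Q[lb==i]; zt=np.percentile(X[:,2],90); q=X[X[:,2]>zt-.006].mean(0); print(st[i,4],q.round(4),"r %.3f ang %.1f"%(np.hypot(*(q-C)[:2]),np.degrees(np.arctan2(q[1]-C[1],q[0]-C[0]))))
E
```

```text
time: 20.1
eef_pos: [0.3829, 0.0101, 0.19]
eef_rot: [2.877, 0.556, 2.482]
force: [-0.0, 0.6, -0.7]
gripper_width: 0.0424
grasp_force: 0.0
0.21469818818641415 1452 [-0.0005  0.086   0.2131] ((-0.9763092994689941, 85.01365661621094), (43.4219970703125, 12.991177558898926), 67.62025451660156)
21 [0.7169 0.0023 0.0878] r 0.107 ang 19.2
22 [ 0.6974 -0.1045  0.0872] r 0.109 ang -41.1
131 [0.6608 0.0188 0.1007] r 0.069 ang 48.8
134 [ 0.6388 -0.0995  0.1007] r 0.070 ang -70.7
21 [0.6352 0.0726 0.0884] r 0.107 ang 79.4
128 [0.5919 0.0321 0.0997] r 0.069 ang 110.0
21 [ 0.5962 -0.1403  0.0869] r 0.109 ang -100.2
221 [ 0.5467 -0.021   0.096 ] r 0.070 ang 170.1
20 [0.5336 0.0364 0.0891] r 0.107 ang 139.7
16 [ 0.5133 -0.07    0.088 ] r 0.109 ang -160.1
```

View pics/w6.png

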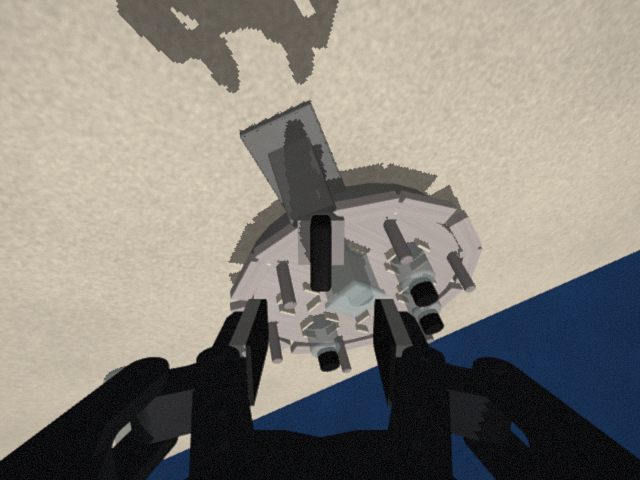

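Jar at the front (350,285), everything upright, table at −60°. The knob may be ~0.5 mm short of home after my pulling back, so I press it with shut fingers from the top.

```bash
python3 -m handwheel '[[[0,0,0],[0,0,0],-1],[[0,0,0],[0,0,0],-1],[[0,0,0],[0,0,0],-1],[[0,0,0],[0,0,0],-1],[[0,0,0],[0,0,0],-1],[[0,0,0],[0,0,0],-1]]'
python3 - <<'E'
from h import *
d,r=rel(G+.012*a,toolrot(yb(TH))); print(d.round(1),r.round(3),telemetry.get_state()["gripper_width"])
E
```

```text
time: 20.8
eef_pos: [0.383, 0.01, 0.1899]
eef_rot: [2.877, 0.555, 2.482]
force: [0.6, -0.2, 0.1]
gripper_width: 0.0001
grasp_force: 0.0
[-0.1 -0.5 77.7] [-0.001 -0.002 -0.003] 0.00014380887030007985
```

```bash
python3 -m handwheel '[[[0,-0.5,25],[0,0,0],-1],[[0,0,25],[0,0,0],-1],[[0,0,15],[0,0,0],-1],[[0,0,7],[0,0,0],-1],[[0,0,3],[0,0,0],-1],[[0,0,2],[0,0,0],-1],[[0,0,0],[0,0,0],-1]]'; python3 st.py
```

```text
time: 21.5
eef_pos: [0.4261, 0.0015, 0.1271]
eef_rot: [2.877, 0.556, 2.482]
force: [-0.0, 1.2, 0.2]
gripper_width: 0.0003
grasp_force: 0.0
rel [ 0.1 -0.1 30. ] [-0.001 -0.001 -0.003]
Ftool [ 0.5  1.  -0.3] T [0.15 0.45 0.06]
```

```bash
python3 -m handwheel '[[[0,0,1],[0,0,0],-1],[[0,0,1],[0,0,0],-1],[[0,0,0.5],[0,0,0],-1],[[0,0,0],[0,0,0],-1]]'; python3 st.py
```

```text
time: 21.9
eef_pos: [0.4275, 0.0013, 0.1263]
eef_rot: [2.876, 0.558, 2.481]
force: [-24.0, 3.6, 27.2]
gripper_width: 0.0002
grasp_force: 17.8
rel [ 0.8 -0.5 28.6] [ 0.     0.001 -0.002]
Ftool [  3.5  -2.5 -36.2] T [0.51 1.15 0.03]
```

```bash
python3 -m handwheel '[[[0,0,-10],[0,0,0],-1],[[0,0,-25],[0,0,0],-1],[[0,0,-35],[0,0,0],-1],[[0,0,-35],[0,0,0],-1],[[0,0,0],[0,0,0],-1],[[0,0,0],[0,0,0],-1],[[0,0,0],[0,0,0],-1]]'
python3 - <<'E'
from h import *
p,d,K,E,c=grab("wrist"); Q=cloud(d,K,E)
k,c=knobpts(Q,p); t=k[(k[:,2]>.205)&(k[:,2]<.24)&(abs(k[:,1]-.085)<.03)&(abs(k[:,0])<.03)]; hi=np.percentile(t[:,2],98);t=t[abs(t[:,2]-hi)<.005]; print(hi,len(t),t.mean(0).round(4),cv2.minAreaRect((t[:,:2]*1000).astype(np.float32)))
p,d,K,E,c=grab("top"); Q=cloud(d,K,E); q=Q[(d>0)&(Q[...,2]>.09)&(Q[...,2]<.1)&(np.hypot(Q[...,0]-.547,Q[...,1]+.021)<.03)]; print("jar",q.mean(0)); print(telemetry.get_state()["force"].round(1))
print(ticket.job_done())
E
```

```text
time: 22.6
eef_pos: [0.3683, 0.0123, 0.21]
eef_rot: [2.878, 0.555, 2.482]
force: [-0.2, 0.0, -0.4]
gripper_width: -0.0001
grasp_force: 0.0
0.21424239932573752 1192 [-0.0006  0.0858  0.2126] ((-1.161787509918213, 84.75062561035156), (43.66936492919922, 12.749443054199219), 67.6888656616211)
jar [ 0.54665951 -0.02114116  0.09547181]
[-0.2 -0.3 -0.4]
the job is handed in; nothing more can be done
None
```

The turntable is locked with the square jar at the front and the knob back at its starting height in line with its slot; the jar and vials stand in their places, the arm is clear of everything, and the job is handed in at about 23 s.

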